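# Load the black bracket plate into the assembly fixture

## Robot

A 6-joint arm with a two-finger parallel gripper is mounted at the origin on the work surface. World frame = base frame: x ahead of the robot, y to its left, z up, the work surface at z = 0. Lengths are in m, angles in rad, forces in N, time in s.
With the tool pointing down it reaches from about 0.3 to 0.775 m from the base axis. Payload 14.6 kg.
Tool frame: the origin (TCP) lies at the centre of the arm's flange, where the gripper is bolted on; the fingertips stand 199 mm ahead of it and the grasp point (between the pads) lies 180 mm ahead of it; z points along the fingers, y is the line along which they close (so a half turn about z gives the same grasp; the last joint's range is limited). The gripper opens to 94 mm and grips with 3 to 60 N. Pads are 16 mm wide; open, the fingers measure 119 mm over their backs; the gripper's body (75 mm by 177 mm) begins 78 mm behind the grasp point.
Start: joints at [1.24, 0.3, 1.521, -0, 1.321, -0.067], TCP at [0.143, 0.531, 0.405] pointing down, gripper open.
Joint ranges: [-3.03, 3.03], [-0.79, 2.21], [0.23, 2.52], [-1.04, 4.18], [0, 3.07], [-2.55, 2.55]. Speed limits (rad/s): [2.22, 2.22, 2.57, 3.14, 3.14, 3.14].

## Interface

Orientations are given as [roll, pitch, yaw] about the fixed x, y, z axes, in that order (R = Rz(yaw) Ry(pitch) Rx(roll)).
In Python, from station import ctrl gives the robot as it stands. The module is installed in compiled form; this text tells all that it offers.
- The arm moves only by the tool servo_tool, never from a script. Its argument "motion" is a list of rows, each a list of 5 numbers: the closure, from 0 (fully open) to 1 (shut), then the shift along the world's x, y, z in cm, then the turn about the world's z in degrees. A call has 1 to 20 rows; each row is the pose to reach, as a shift and turn from the pose commanded when the call began; what a row does not reach only later rows make up. A row lasts 1/8 s, in which the tool goes at most 62.5 mm and 10.7 degrees, less where a joint would pass 70% of its speed; a pose out of reach is approached as far as the arm can. A call with a gripper value outside its range is refused whole. The fingers move at their own pace and stop on an object; "squeeze" is the grip in N (left out, the last holds). Time passes only in rows, so rows that repeat a pose let the fingers close. It gives the time, the measured TCP pose, the force, the opening and the grip force at its end, in the units of the state.
- ctrl.get_obs(): the state, without advancing time (a new reading comes with each control period).
- ctrl.camera(name): name is "side" or "top"; returns a dict with "image" (384x512x3 uint8, red, green, blue), "fx", "fy", "cx", "cy" (pixels), "camera_from_world" (4x4, takes a point from world to camera coordinates). Camera axes: x right, y up, looking along -z (the intrinsics and any distortion apply to the point x, -y, -z); pixel columns grow to the right and rows downward; lengths in m; the calibration is good to about 2 mm. A picture is of the moment at which its call begins. There is no depth.
- ctrl.hand_in(): hands the job in; it is judged then, once.
The state is a dict: "time_s": time; "qpos": joint angles; "joint_vel": joint speeds; "tau": joint torques, N m; "ee_pos": TCP position; "eef_rot": TCP orientation; "force": force on the tool from outside, world axes, zero at the start; "moment": the same for the moment, N m; "grip_width": finger opening in m; "grip_force": force on a finger pad.
Only numpy, scipy, OpenCV 4.12 (cv2) and the standard library are available. Lean on these libraries where they do the work, as an engineer would, in place of code of your own. Each camera call takes 0.05 s, during which the arm holds its last target. There are 200 camera calls.

## Task

Take the black bracket plate out of the pine rack and slide it, tongue upward, down between the two upright guides of the blue fixture until it rests fully home on the fixture's base. Keep hold of it until it is home rather than dropping it in, then let go and back away. Leave the zinc and yellow plates standing in the rack as they are.

Things in the scene. Friction and masses are not known exactly. Their poses are not given: they have to be found in the camera images.
- plate_black: black plate, 8 mm thick, standing on edge: panel 110 mm wide, 85 high, with a centred tongue on top 44 wide, 50 high (135 in all), gripped across its thickness; 0.25 kg. Origin: middle of the lower edge; x thickness, y width, z up. Front and back alike: goes in either way round. Starts in any one of the pine rack's 3 slots, 2 mm play a side, cheeks 45 mm high; lift straight out
- plate_zinc: bystander: bright grey zinc plate of the same shape and axes in another slot of the rack (slots are parallel, 80 mm apart along the plates' x; the rack's floor is 12 mm above the bench). An air driver lies at the bench's far side
- plate_yellow: bystander: yellow plate of the same shape and axes in another slot of the rack. A black square tube, 25 mm high, lies between the rack and the fixture; either may be on the left
- fixture_seat (a point): fixed blue base with two upright facing U-channels. Point: centre of the base's top, 14 mm above the bench, where the plate's origin comes to rest. y from channel to channel (plate's width), x across the slot, z up. Slot 14 mm wide in x, 122 long in y, lips 78 apart in y; straight for 70 mm up, then flared at 35 degrees, to 90 mm up, to a mouth 41 x 149 mm
Not all that is in view belongs to the job. What is shaped like the plate_black but green or purple is not meant.

How it is judged:
By the outcome, as a careful person would: the job done as asked, in the order asked, and still so for the second after the job is handed in, with the robot touching nothing.
It also fails if it takes over 43 s, if anything falls off the work surface, if the arm or the gripper's body presses on something with over 40 N, if the wrist force passes 120 N, or if a joint passes its speed limit or range.

## Working session

There is one attempt and no reset: what is moved stays moved. The work goes in short steps, Python scripts to look and compute and a tool call to move; the robot and the scene stay as the last step left them, time stands still between calls to the robot, and variables do not carry over. Pictures are saved under pics/ and viewed, at most 10 in all, crops included, and the job is handed in when it is done.

Besides the shell and the picture viewer there is one more tool, called after "Emit:" as a command line: name --pt "numbers of a row" for each row, then --argument value for the rest. servo_tool: Moves the arm, as the interface text tells. Its arguments: {"type":"object","properties":{"motion":{"type":"array","items":{"type":"array","items":{"type":"number"}}},"squeeze":{"type":"number"}},"required":["motion"]}

```bash
mkdir -p pics; cat > h.py <<'E'
import numpy as np, cv2
from station import ctrl
def snap(name,fn=None):
    c=ctrl.camera(name)
    if fn: cv2.imwrite('pics/'+fn,c['image'][:,:,::-1])
    return c
def proj(c,P):
    P=np.atleast_2d(P); M=c['camera_from_world']; q=P@M[:3,:3].T+M[:3,3]
    return np.c_[c['cx']+c['fx']*q[:,0]/-q[:,2], c['cy']+c['fy']*-q[:,1]/-q[:,2]]
def ray(c,uv):
    M=c['camera_from_world'];R=M[:3,:3]
    d=np.array([(uv[0]-c['cx'])/c['fx'],-(uv[1]-c['cy'])/c['fy'],-1.])
    return -R.T@M[:3,3], R.T@d
def onz(c,uv,z):
    o,d=ray(c,uv); return o+d*(z-o[2])/d[2]
E
python3 - <<'E'
from h import *
for n in ('top','side'):
    c=snap(n,n+'1.png'); print(n,{k:c[k] for k in c if k!='image'})
print(ctrl.get_obs())
E
```

```text
top {'fx': 498.8297985596331, 'fy': 498.8297985596331, 'cx': 254.00217967959506, 'cy': 188.34802896390914, 'camera_from_world': array([[-0.09295895, -0.99566728, -0.00230293,  0.09849249],
       [ 0.97346199, -0.09137109,  0.20981678, -0.46793139],
       [-0.20911812,  0.01726253,  0.97773801, -1.3507741 ],
       [ 0.        ,  0.        ,  0.        ,  1.        ]])}
side {'fx': 390.15847441331385, 'fy': 390.15847441331385, 'cx': 255.08502947268238, 'cy': 187.37745225340578, 'camera_from_world': array([[ 0.99602876, -0.08812823,  0.0126542 , -0.47643562],
       [ 0.0604915 ,  0.77415271,  0.63010186, -0.08692105],
       [-0.06532604, -0.62683411,  0.77640937, -0.96086478],
       [ 0.        ,  0.        ,  0.        ,  1.        ]])}
{'time_s': 0.1, 'qpos': array([ 1.24040149e+00,  3.00415235e-01,  1.52151069e+00,  3.83291205e-06,
        1.32066250e+00, -6.65855989e-02]), 'joint_vel': array([-0.00094247, -0.00034172, -0.00084654, -0.00078658,  0.00028695,
       -0.00119621]), 'tau': array([ 8.53173078e-04, -5.32644475e+01, -3.53285444e+01,  7.09688198e-02,
        2.32526445e-02, -5.02803039e-05]), 'ee_pos': array([0.14340487, 0.53095008, 0.40414664]), 'eef_rot': array([-3.14059934e+00, -6.99592980e-05,  2.87778243e+00]), 'force': array([-0.09673261, -0.13147055,  0.63652824]), 'moment': array([ 0.01618485,  0.05735568, -0.00370993]), 'grip_force': 0.0, 'grip_width': 0.09398736870751508}
```

View pics/top1.png

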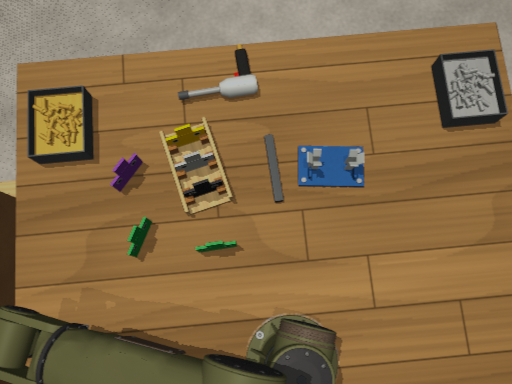

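View pics/side1.png

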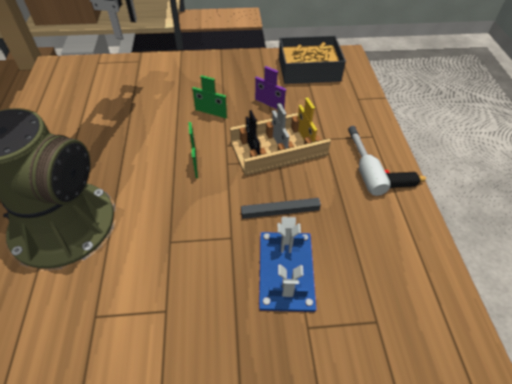

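The top view shows the rack at (195,165), with the black plate in the nearest slot (205,188), the zinc plate in the middle and the yellow plate in the far slot. The blue fixture is at (331,166) and the tube at (273,168) lies between them. Next I'll zoom in.

```bash
python3 - <<'E'
import cv2
a=cv2.imread('pics/top1.png')[110:220,155:245]; cv2.imwrite('pics/c1.png',cv2.resize(a,None,fx=5.4,fy=5.4,interpolation=2))
t=cv2.resize(cv2.imread('pics/top1.png')[135:195,290:375],None,fx=6,fy=6,interpolation=2)
s=cv2.resize(cv2.imread('pics/side1.png')[205:320,250:330],None,fx=3.13,fy=3.13,interpolation=2)[:360]
import numpy as np
cv2.imwrite('pics/c2.png',np.hstack([t,s]))
E
```

```text
(no output)
```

View pics/c1.png

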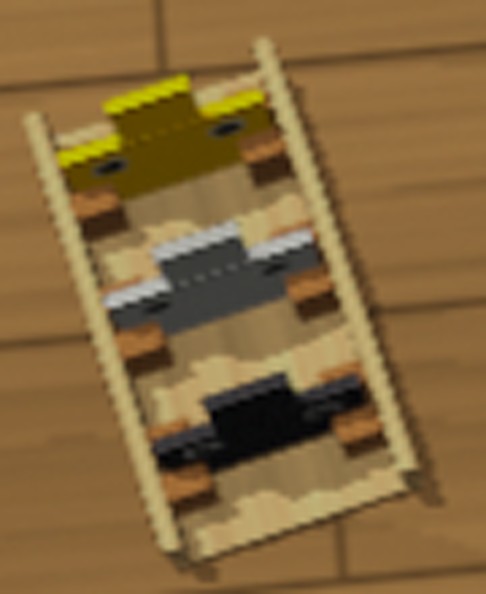

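View pics/c2.png

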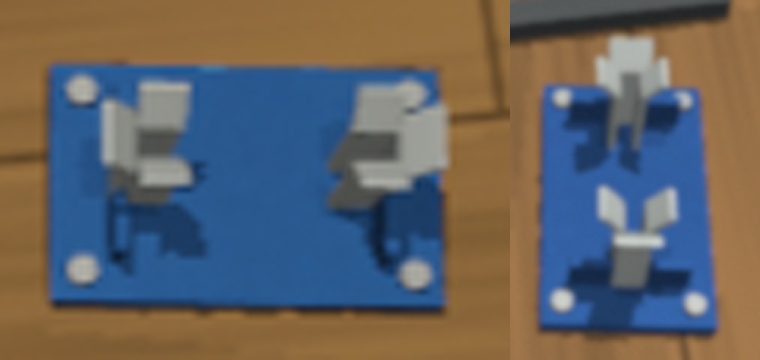

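Zoomed in, the plates' top edges are clear: the black tongue's top runs about (205,400) to (285,375) in crop 1. The fixture's base corners, screws and flared channel mouths also show. I'll localise both.

```bash
cat > m.py <<'E'
from h import *
def fixture(c):
    im=cv2.cvtColor(c['image'],cv2.COLOR_RGB2HSV); m=cv2.inRange(im,(100,120,40),(125,255,255))
    k=max(cv2.findContours(m,0,2)[0],key=cv2.contourArea)
    h=cv2.convexHull(k).reshape(-1,2).astype(float)
    P=np.array([onz(c,p,.014)[:2] for p in h])
    return cv2.minAreaRect((P*1000).astype(np.float32))
def crop(p,o,s): return np.array(p)/s+np.array(o)-.5+.5/s
E
python3 - <<'E'
from m import *
T=ctrl.camera('top');S=ctrl.camera('side')
print('fix',fixture(T),fixture(S))
C=lambda x,y:crop((x,y),(155,110),5.4)
def line(a,b,z):
    A,B=onz(T,a,z),onz(T,b,z); d=B-A
    print(((A+B)/2).round(4),np.hypot(*d[:2]).round(4),np.degrees(np.arctan2(d[1],d[0])).round(2))
line(C(205,399),C(286,375),.147)   # black tongue top (mid-thickness)
line(C(155,448),C(363,383),.097)
line(C(106,110),C(189,84),.147);line(C(60,160),C(264,97),.097)
line(C(155,254),C(239,228),.147);line(C(105,304),C(314,239),.097)
# rails
line(C(35,118),C(170,550),.05);line(C(263,42),C(410,470),.05)
F=lambda x,y:crop((x,y),(290,135),6)
print('screws');line(F(82,89),F(412,95),.015);line(F(82,269),F(415,273),.015)
# side plate masks
im=S['image']; g=im.max(2); m=((g<40)*255).astype(np.uint8)[100:160,235:275]
ys,xs=np.nonzero(m); print(np.c_[xs+235,ys+100].min(0),np.c_[xs+235,ys+100].max(0),len(xs))
cv2.imwrite('pics/s2.png',cv2.resize(im[90:175,220:340,::-1],None,fx=6.5,fy=6.5,interpolation=2))
E
```

```text
fix ((530.1566772460938, -173.3404541015625), (188.7838592529297, 117.187255859375), 84.62586212158203) ((532.0582885742188, -176.7586669921875), (188.636474609375, 116.43182373046875), 83.74467468261719)
[0.4864 0.1949 0.147 ] 0.0408 -78.35
[0.483  0.1937 0.097 ] 0.1091 -77.51
[0.6382 0.233  0.147 ] 0.043 -77.0
[0.6385 0.2326 0.097 ] 0.1093 -77.29
[0.5619 0.2135 0.147 ] 0.0429 -77.42
[0.5602 0.2134 0.097 ] 0.1108 -77.38
[0.5471 0.2769 0.05  ] 0.2462 -166.7
[0.5778 0.1516 0.05  ] 0.2477 -166.2
screws
[ 0.576  -0.1804  0.015 ] 0.1608 -96.46
[ 0.487  -0.1699  0.015 ] 0.1602 -96.07
[247 113] [258 153] 294
```

View pics/s2.png

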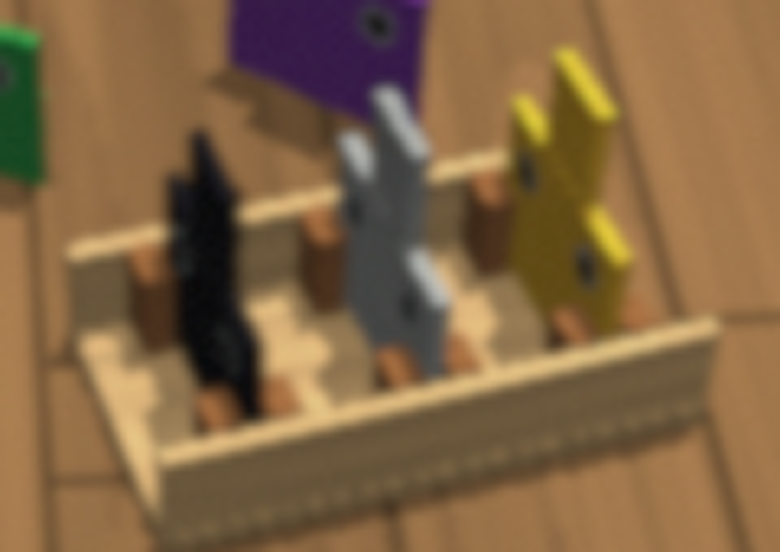

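The black plate's origin is about (0.484, 0.194) with its thickness axis at 13°. The fixture seat is about (0.531, -0.175) with its x axis at -6.2°. I'll move above the plate with the closing axis across its thickness, which takes a turn of -62°.

Emit:
servo_tool --pt "0.3 4 -4 0 -8" --pt "0.3 8 -8 0 -16" --pt "0.3 12 -12 0 -24" --pt "0.3 16 -16 0 -32" --pt "0.3 20 -20 0 -40" --pt "0.3 24 -24 0 -48" --pt "0.3 28 -28 0 -55" --pt "0.3 31 -31 0 -60" --pt "0.3 34.1 -33.7 0 -62" --pt "0.3 34.1 -33.7 0 -62" --pt "0.3 34.1 -33.7 -2 -62" --pt "0.3 34.1 -33.7 -4 -62" --pt "0.3 34.1 -33.7 -4 -62" --pt "0.3 34.1 -33.7 -4 -62" --squeeze 10

```text
time_s: 1.95
ee_pos: [0.4842, 0.1944, 0.3655]
eef_rot: [3.141, -0.0, 1.796]
force: [-0.1, 0.8, 0.7]
grip_width: 0.0658
grip_force: 0.0
```

```bash
python3 - <<'E'
from h import *
S=ctrl.camera('side');T=ctrl.camera('top')
o=np.array([.4837,.194]);a=np.radians(13);X=np.array([np.cos(a),np.sin(a)]);Y=np.array([-X[1],X[0]])
print(proj(S,[np.r_[o+Y*s*.022,.147] for s in(1,-1)]+[np.r_[o+Y*s*.055,.097] for s in(1,-1)]))
im=S['image'].copy(); 
z=lambda im,x0,y0,w,h,f:cv2.resize(im[y0:y0+h,x0:x0+w,::-1],None,fx=f,fy=f,interpolation=2)
A=z(im,190,30,130,140,4);B=z(T['image'],160,110,90,140,3)
B=cv2.copyMakeBorder(B,0,A.shape[0]-B.shape[0],0,0,0)
cv2.imwrite('pics/a3.png',np.hstack([A,B]))
E
```

```text
[[248.64884372 109.79454484]
 [253.86934317 120.61802007]
 [245.04582457 116.60076339]
 [257.61378486 143.58797362]]
```

View pics/a3.png

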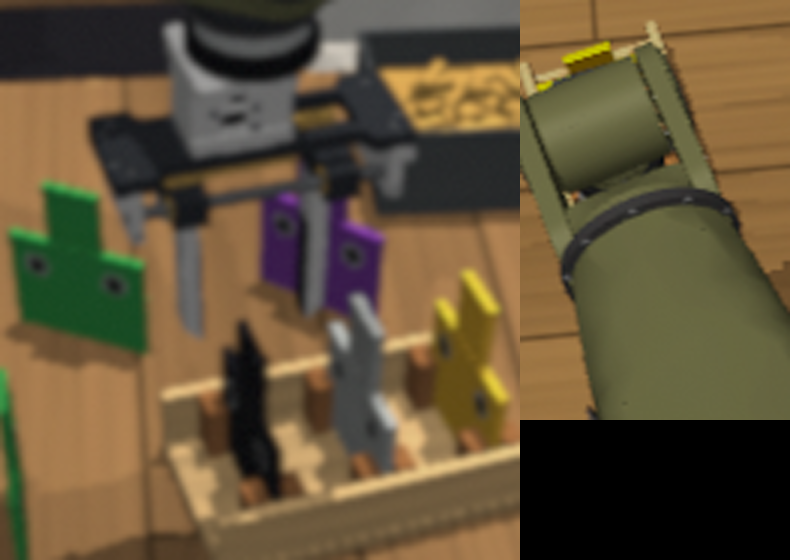

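The gripper straddles the black plate, with fingertips at about (195,335) and (312,310) in the crop. I'll cross-check the lateral offset by comparing the fingers and the plates in the same side view.

```bash
python3 - <<'E'
from h import *
S=ctrl.camera('side');
ob=ctrl.get_obs();e=ob['ee_pos'];w=ob['grip_width'];print(e,w)
a=np.radians(13);X=np.array([np.cos(a),np.sin(a)]);Y=np.array([-X[1],X[0]])
c=lambda p:(p-np.array([190,30])+.5)*4
for s in(-1,1):
  for d in (0,8,13): print('tip',s,d,c(proj(S,np.r_[e[:2]+X*s*(w/2+d/1000),e[2]-.199])).round(1))
s2=lambda p:(p-np.array([220,90])+.5)*6.5
o=np.array([.4837,.194])
for k in range(3): print([s2(proj(S,np.r_[o+X*(.08*k+t*.004)+Y*u*.022,.147])).round(0).tolist() for t,u in((-1,1),(1,1),(1,-1),(-1,-1))])
E
python3 - <<'E'
import cv2
a=cv2.imread('pics/side1.png')
b=a[105:160,238:268].astype(float)
b=(255*(b/150).clip(0,1)**.5).astype('uint8')
cv2.imwrite('pics/b4.png',cv2.resize(b,None,fx=10,fy=10,interpolation=0))
E
```

```text
[0.48434159 0.19416029 0.36545285] 0.06611174043405804
tip -1 0 [[197.8 328.6]]
tip -1 8 [[185.5 331.1]]
tip -1 13 [[177.9 332.6]]
tip 1 0 [[297.6 308.5]]
tip 1 8 [[309.5 306.1]]
tip 1 13 [[316.9 304.6]]
[[[180.0, 134.0]], [[199.0, 130.0]], [[233.0, 200.0]], [[214.0, 204.0]]]
[[[368.0, 96.0]], [[387.0, 92.0]], [[425.0, 160.0]], [[406.0, 164.0]]]
[[[551.0, 59.0]], [[569.0, 55.0]], [[611.0, 122.0]], [[593.0, 125.0]]]
```

View pics/b4.png

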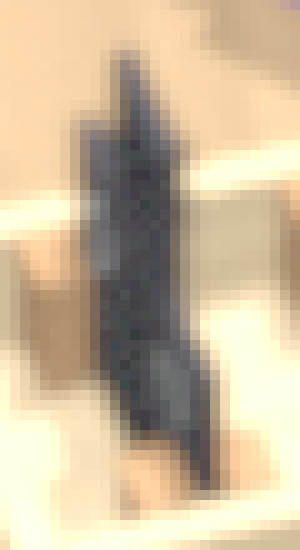

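In the side view the fingers and plates share the same offset of about 1 px, so the alignment holds. I'll descend and grip gently.

Emit:
servo_tool --pt "0.3 0 0 -2 0" --pt "0.3 0 0 -4 0" --pt "0.3 0 0 -5.5 0" --pt "0.3 0 0 -6.2 0" --pt "0.3 0 0 -6.2 0" --pt "0.6 0 0 -6.2 0" --pt "0.8 0 0 -6.2 0" --pt "0.85 0 0 -6.2 0" --pt "0.9 0 0 -6.2 0" --pt "1 0 0 -6.2 0" --pt "1 0 0 -6.2 0" --pt "1 0 0 -6.2 0" --squeeze 8

```text
time_s: 3.6
ee_pos: [0.4845, 0.194, 0.3026]
eef_rot: [3.141, -0.0, 1.796]
force: [2.6, 1.3, -1.9]
grip_width: 0.0083
grip_force: 8.0
```

Emit:
servo_tool --pt "1 0 0 0 0" --pt "1 0 0 0 0" --pt "1 0 0 0.5 0" --pt "1 0 0 1.5 0" --pt "1 0 0 3 0" --pt "1 0 0 4.5 0" --pt "1 0 0 6 0" --pt "1 0 0 8 0" --pt "1 0 0 10 0" --pt "1 0 0 12 0" --pt "1 0 0 13 0" --pt "1 0 0 13 0" --pt "1 0 0 13 0" --squeeze 35

```text
time_s: 5.22
ee_pos: [0.4844, 0.1939, 0.4318]
eef_rot: [-3.14, 0.0, 1.796]
force: [-0.8, 0.7, -2.3]
grip_width: 0.0079
grip_force: 35.0
```

```bash
python3 - <<'E'
from h import *
S=ctrl.camera('side');T=ctrl.camera('top')
A=cv2.resize(S['image'][20:180,190:330,::-1],None,fx=3.5,fy=3.5,interpolation=2)
B=cv2.resize(T['image'][130:200,285:385,::-1],None,fx=3,fy=3)
B=cv2.copyMakeBorder(B,0,A.shape[0]-B.shape[0],0,0,0)
cv2.imwrite('pics/a5.png',np.hstack([A,B]))
E
```

```text
(no output)
```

View pics/a5.png

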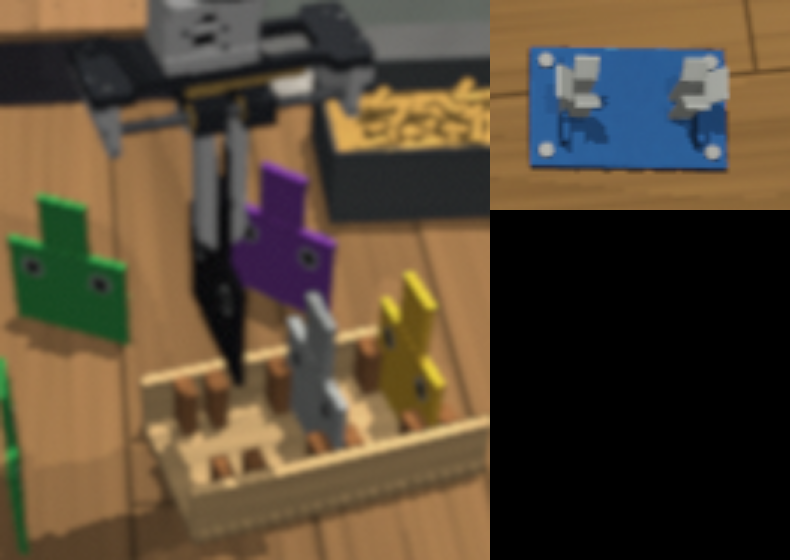

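The black plate is held straight, clear of the rack, with zinc and yellow undisturbed. I'll carry it above the fixture.

Emit:
servo_tool --pt "1 0 -1.5 0.5 0" --pt "1 0 -4 1 0" --pt "1 0 -7 1 -1" --pt "1 0.5 -10 1 -3" --pt "1 1 -13.5 1 -6" --pt "1 1.5 -17 1 -9" --pt "1 2.5 -20.5 1 -12" --pt "1 3 -24 1 -15" --pt "1 3.5 -27.5 1 -17" --pt "1 4 -31 1 -18.5" --pt "1 4.4 -34 1 -19.1" --pt "1 4.6 -36 1 -19.1" --pt "1 4.66 -36.9 1 -19.1" --pt "1 4.66 -36.9 1 -19.1" --pt "1 4.66 -36.9 1 -19.1" --pt "1 4.66 -36.9 0.5 -19.1" --pt "1 4.66 -36.9 0 -19.1" --pt "1 4.66 -36.9 -1 -19.1" --pt "1 4.66 -36.9 -1 -19.1" --pt "1 4.66 -36.9 -1 -19.1"

```text
time_s: 7.82
ee_pos: [0.531, -0.1751, 0.4227]
eef_rot: [3.142, 0.0, 1.462]
force: [-0.3, -0.6, -1.7]
grip_width: 0.0076
grip_force: 35.0
```

```bash
python3 - <<'E'
from h import *
S=ctrl.camera('side');e=ctrl.get_obs()['ee_pos'];print(e)
f=5;o=np.array([240,170]);A=cv2.resize(S['image'][170:290,240:350,::-1],None,fx=f,fy=f,interpolation=2)
a=np.radians(-6.2);X=np.array([np.cos(a),np.sin(a)]);Y=np.array([-X[1],X[0]]);s=np.array([.531,-.175])
# predicted: seat slot mouth corners, and plate lower corners
for y in(-1,1):
  for x in (-1,1):
    for P,col in((np.r_[s+X*x*.0205+Y*y*.039,.104],(0,0,255)),(np.r_[e[:2]+X*x*.004+Y*y*.055,e[2]-.290],(0,255,255)),(np.r_[s+X*x*.007+Y*y*.039,.084],(0,255,0))):
      p=((proj(S,P)[0]-o+.5)*f).astype(int); cv2.circle(A,tuple(map(int,p)),3,col,-1)
cv2.imwrite('pics/a6.png',A)
E
```

```text
[ 0.5310439  -0.17504473  0.42282214]
```

View pics/a6.png

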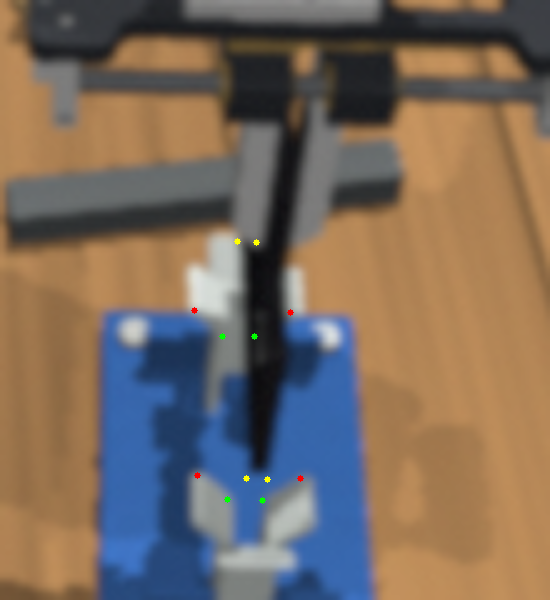

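The plate tip at (261,468) is centred between the near lips at (190,477) and (312,480). Across the slot it agrees to under 1 mm, and along the width it looks about 2–4 mm toward +y. I'll shift -2 mm and lower it in stages, watching the force.

Emit:
servo_tool --pt "1 0 -0.2 -0.5 0" --pt "1 0 -0.2 -1.5 0" --pt "1 0 -0.2 -3 0" --pt "1 0 -0.2 -4 0" --pt "1 0 -0.2 -4.7 0" --pt "1 0 -0.2 -5.2 0" --pt "1 0 -0.2 -5.7 0" --pt "1 0 -0.2 -5.7 0" --pt "1 0 -0.2 -5.7 0"

```text
time_s: 9.0
ee_pos: [0.531, -0.1771, 0.3659]
eef_rot: [3.141, 0.0, 1.462]
force: [0.6, -0.1, -0.9]
grip_width: 0.0079
grip_force: 35.0
```

It is in the straight section with no contact force, so I'll continue down.

Emit:
servo_tool --pt "1 0 0 -0.7 0" --pt "1 0 0 -1.5 0" --pt "1 0 0 -2.2 0" --pt "1 0 0 -3 0" --pt "1 0 0 -3.7 0" --pt "1 0 0 -4.5 0" --pt "1 0 0 -5 0" --pt "1 0 0 -5.4 0" --pt "1 0 0 -5.7 0" --pt "1 0 0 -5.7 0" --pt "1 0 0 -5.7 0"

```text
time_s: 10.38
ee_pos: [0.5311, -0.1771, 0.3089]
eef_rot: [3.141, 0.0, 1.462]
force: [0.5, -0.3, -2.3]
grip_width: 0.0075
grip_force: 35.0
```

Still free, with about 4–5 mm left. I'll go down until the force rises.

Emit:
servo_tool --pt "1 0 0 -0.1 0" --pt "1 0 0 -0.2 0" --pt "1 0 0 -0.3 0" --pt "1 0 0 -0.4 0" --pt "1 0 0 -0.4 0" --pt "1 0 0 -0.4 0"

```text
time_s: 11.12
ee_pos: [0.531, -0.177, 0.3047]
eef_rot: [3.141, 0.0, 1.462]
force: [-0.1, 0.6, -0.6]
grip_width: 0.0083
grip_force: 35.0
```

Emit:
servo_tool --pt "1 0 0 -0.05 0" --pt "1 0 0 -0.1 0" --pt "1 0 0 -0.1 0" --pt "1 0 0 -0.1 0"

```text
time_s: 11.62
ee_pos: [0.5311, -0.177, 0.3046]
eef_rot: [3.141, 0.0, 1.462]
force: [-3.6, 1.8, 9.6]
grip_width: 0.0079
grip_force: 35.0
```

Contact came at the expected height (9.6 N up, TCP stopped at 0.3046), so the plate is home. I'll release and back away.

Emit:
servo_tool --pt "1 0 0 0.1 0" --pt "0.9 0 0 0.1 0" --pt "0.7 0 0 0.1 0" --pt "0.5 0 0 0.1 0" --pt "0.5 0 0 0.1 0" --pt "0.5 0 0 0.1 0" --pt "0.5 0 0 1 0" --pt "0.5 0 0 3 0" --pt "0.5 0 0 6 0" --pt "0.5 0 0 9 0" --pt "0.5 0 0 12 0" --pt "0.5 -4 0 12 0" --pt "0.5 -8 0 12 0" --pt "0.5 -12 0 12 0" --pt "0.5 -15 0 12 0" --pt "0.5 -15 0 12 0" --pt "0.5 -15 0 12 0"

```text
time_s: 13.75
ee_pos: [0.3814, -0.1771, 0.4242]
eef_rot: [3.141, 0.0, 1.462]
force: [0.3, -1.0, -0.0]
grip_width: 0.0471
grip_force: 0.0
```

```bash
python3 - <<'E'
from h import *
S=ctrl.camera('side');T=ctrl.camera('top');o=ctrl.get_obs();print(o['time_s'],o['ee_pos'],o['force'],o['grip_width'])
A=cv2.resize(S['image'][90:320,215:345,::-1],None,fx=2.5,fy=2.5,interpolation=2)
B=cv2.resize(T['image'][110:225,150:380,::-1],None,fx=2,fy=2,interpolation=2)
B=cv2.copyMakeBorder(B,0,A.shape[0]-B.shape[0],0,0,0)
f=2.5;a=np.radians(-6.2);X=np.array([np.cos(a),np.sin(a)]);Y=np.array([-X[1],X[0]]);s=np.array([.531,-.177])
for P in [np.r_[s+Y*y*.022,.149] for y in(-1,1)]+[np.r_[s+Y*y*.055,.099] for y in(-1,1)]:
  p=(proj(S,P)[0]-[215,90]+.5)*f; cv2.circle(A,tuple(map(int,p)),2,(0,0,255),-1)
cv2.imwrite('pics/a7.png',np.hstack([A,B]))
E
```

```text
13.85 [ 0.38165575 -0.17702814  0.42371527] [-0.37400411 -0.36869713 -0.29049836] 0.04712458686687464
```

View pics/a7.png

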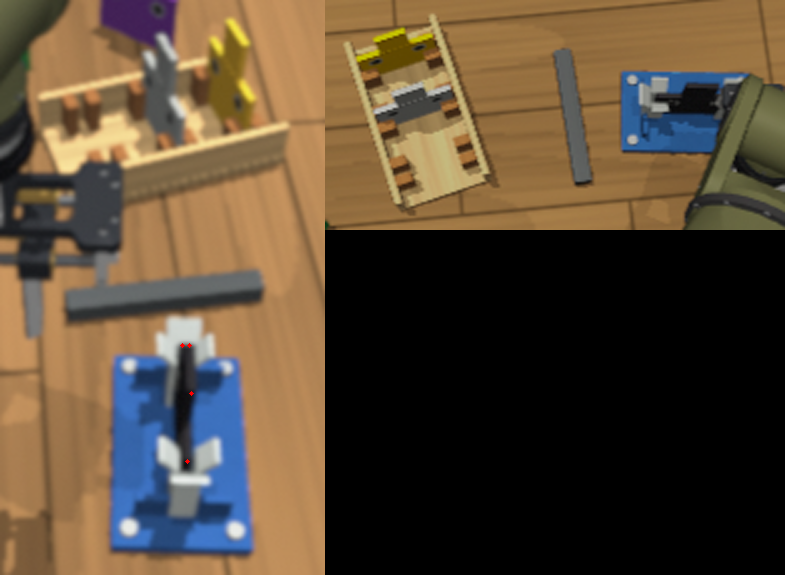

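The plate stands in both channels with its tongue up. Its top edges fall on the predicted home points, e.g. (185,346) and (187,461). Zinc and yellow are still in the rack and the gripper is clear.

```bash
python3 -c "
from station import ctrl
print(ctrl.hand_in())"
```

```text
the job is handed in; nothing more can be done
None
```

The black plate is fully home in the blue fixture, tongue up and released; the arm is clear, zinc and yellow still stand in the rack, and the job was handed in at about 14 s.

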